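# Keep the tea warm at half heat

### The arm

A 6-joint arm with a two-finger parallel gripper is mounted at the origin on a cart in front of the work surface, level with it; the furniture and walls round the work are solid. World frame = base frame: x ahead of the robot, y to its left, z up, the work surface at z = 0. Lengths are in mm, angles in rad, forces in N, time in s.
With the tool pointing down it reaches from about 350 to 975 mm from the base axis. Payload 7.1 kg.
Tool frame: the origin (TCP) lies at the very end of the fingers, on their centre line; the grasp point (between the pads) lies 19 mm behind it; z points along the fingers, y is the line along which they close (so a half turn about z gives the same grasp; the last joint's range is limited). The gripper opens to 88 mm and grips with 3 to 60 N. Pads are 20 mm wide; open, the fingers measure 115 mm over their backs; the gripper's body (75 mm by 178 mm) begins 61 mm behind the grasp point.
Start: joints at [1.187, 0.423, 1.63, -0, 1.089, -0.019], TCP at [222.944, 583.867, 222.675] pointing down, gripper open.
Joint ranges: [-3, 3], [-0.9, 2.11], [0.09, 2.58], [-1.31, 4.45], [0.11, 2.69], [-2.54, 2.54]. Speed limits (rad/s): [2.39, 2.39, 3.01, 3.14, 3.14, 3.14].

### API

Orientations are given as a rotation vector (axis times angle).
In Python, from workcell import * gives the robot as it stands.
- The arm moves only by the tool step_arm, never from a script. Its argument "deltas" is a list of rows, each a list of 3 entries, a list of its own where there are three numbers: the shift along the tool's x, y, z in units of 300 mm (1.0 is 300 mm), then the turn, a rotation vector about the tool's x, y, z in units of 1.5 rad (1.0 is 1.5 rad), then the gripper command: -1 is shut, 1 is fully open, values between are in proportion. In form: [[[dx, dy, dz], [rx, ry, rz], gripper], ...]. A call has 1 to 20 rows; each row is the pose to reach, as a shift and turn from the pose commanded when the call began, along the tool's axes at that moment; what a row does not reach only later rows make up. A row lasts 1/12 s, in which the tool goes at most 41.7 mm and 7.16 degrees, less where a joint would pass 70% of its speed; a pose out of reach is approached as far as the arm can. A call with a number of a shift or a turn outside -1 to 1 is refused whole. A call with a gripper value outside its range is refused whole. The fingers move at their own pace and stop on an object; the grip force is fixed at half the most. Time passes only in rows, so rows that repeat a pose let the fingers close. It gives the time, the measured TCP pose, the force, the opening and the grip force at its end, in the units of the state.
- get_obs(): the state, without advancing time (a new reading comes with each control period).
- get_image(name): name is "scene" or "top" or "wrist"; returns a dict with "pixels" (420x560x3 uint8, red, green, blue), "fx", "fy", "cx", "cy" (pixels), "dist_coeffs" ([k1, k2, p1, p2, k3] as OpenCV has them; the pictures are not rectified), "T" (4x4, takes a point from camera to world coordinates). Camera axes: x right, y down, z forward; pixel columns grow to the right and rows downward; lengths in mm; the calibration is good to about 2 mm. A picture is of the moment at which its call begins. There is no depth.
- close_job(): hands the job in; it is judged then, once.
The state is a dict: "t": time; "qpos": joint angles; "qvel": joint speeds; "joint_torque": joint torques, N m; "ee_pos": TCP position; "orientation": TCP orientation; "ft_force": force on the tool from outside, world axes, zero at the start; "moment": the same for the moment, N m; "width": finger opening in mm; "grasp_force": force on a finger pad.
Only numpy, scipy, OpenCV 4.12 (cv2) and the standard library are available. Lean on these libraries where they do the work, as an engineer would, in place of code of your own. Each camera call takes 0.05 s, during which the arm holds its last target. There are 200 camera calls.

### The job

The teapot stands on one of the two plates of the food warmer. Set the heat lever in front of the teapot's plate to half, pointing straight to the front at the long middle mark, and let go. Leave the other lever as it is and the teapot standing where it is.

Things in the scene. Friction and masses are not known exactly. Their poses are not given: they have to be found in the camera images.
- warmer: fixed flat aluminium food warmer 270 x 360 mm, 50 mm high; two round dark plates at the back (132 mm wide, tops at 60 mm, centres at x 0.062, y +-0.095), a lever on the deck before each. Five black marks on an arc before each lever, the middle one longest. Origin: centre of its underside, on the worktop; x to its back, y to its left as seen from its front, z up. x points away from the robot, turned right.
- teapot: grey teapot with black handle, 122 mm across, 230 mm from spout to handle, 139 mm high, loose, on the middle of either plate within 10 mm (a honey jar stands on the other). Origin: centre of its underside; z up; y along spout and handle, which point roughly to the warmer's left and right.
- left_lever (a joint): left heat lever's angle (rad): 0 = off, stem swung left to its stop; 0.875 = half, lever straight to the warmer's front, at the long mark; 1.75 = full, stem right. Grows counter-clockwise from above. Starts between 0 and 0.5. Upright pivot at x -0.032, y +0.095 in the warmer's frame; lever parallel to the warmer's x axis at half. Stays where left; 1.5 N at the stem moves it.
- right_lever (a joint): right heat lever's angle (rad): 0 = off, stem swung left to its stop; 0.875 = half, lever straight to the warmer's front, at the long mark; 1.75 = full, stem right. Grows counter-clockwise from above. Starts between 1.25 and 1.75. Upright pivot at x -0.032, y -0.095 in the warmer's frame; lever parallel to the warmer's x axis at half. Stays where left; 1.5 N at the stem moves it.
- left_knob (a point): grasp point on the axis of the left lever's upright round black grip stem, 88 mm above the worktop. Stem 18 mm thick, 46 mm high, from 63 to 109 mm above the worktop, standing on the flat steel lever arm, 62 mm from the lever's pivot. It goes round with the lever. Its axes do not matter.
- right_knob (a point): grasp point on the axis of the right lever's upright round black grip stem, 88 mm above the worktop. Stem 18 mm thick, 46 mm high, from 63 to 109 mm above the worktop, standing on the flat steel lever arm, 62 mm from the lever's pivot. It goes round with the lever. Its axes do not matter.

How it is judged:
By the outcome, as a careful person would: the job done as asked, in the order asked, and still so for the second after the job is handed in, with the robot touching nothing.
It also fails if it takes over 29 s, if anything falls off the work surface, if the arm or the gripper's body presses on something with over 40 N, if the wrist force passes 120 N, or if a joint passes its speed limit or range.

## Working session

There is one attempt and no reset: what is moved stays moved. The work goes in short steps, Python scripts to look and compute and a tool call to move; the robot and the scene stay as the last step left them, time stands still between calls to the robot, and variables do not carry over. Pictures are saved under pics/ and viewed, at most 10 in all, crops included, and the job is handed in when it is done.

Besides the shell and the picture viewer there is one more tool, called after ">>>" in YAML: its name, and indented under it one key for each argument. step_arm: Moves the arm, as the interface text tells. Its arguments: {"type":"object","properties":{"deltas":{"type":"array","items":{"type":"array"}}},"required":["deltas"]}

```bash
mkdir -p pics
python3 - <<'E'
from workcell import *
import cv2
o=get_obs(); print(o['t'],o['ee_pos'],o['orientation'],o['width'])
for n in("scene","top"):
    i=get_image(n); cv2.imwrite(f"pics/{n}1.png",i["pixels"][:,:,::-1]); print(n,i["fx"],i["dist_coeffs"],i["T"])
E
```

```text
0.0 [222.74617216 583.36044872 221.89707564] [-5.69793722e-01 -3.08918880e+00  2.35459055e-03] 87.53795395594545
scene 455.422278642715 [-0.11210784  0.          0.          0.          0.        ] [[-8.03938611e-01 -4.10675910e-01  4.30148819e-01  1.70475728e+02]
 [-5.94494507e-01  5.74525421e-01 -5.62580502e-01  2.91466010e+02]
 [-1.60931715e-02 -7.08001298e-01 -7.06027741e-01  6.85838689e+02]
 [ 0.00000000e+00  0.00000000e+00  0.00000000e+00  1.00000000e+00]]
top 457.168257732417 [0.01861023 0.         0.         0.         0.        ] [[-1.24454430e-02 -9.96803946e-01  7.89113738e-02  4.75300546e+02]
 [-9.99917190e-01  1.26650213e-02  2.28269678e-03 -1.69444731e+02]
 [-3.27481538e-03 -7.88764299e-02 -9.96879022e-01  9.13156658e+02]
 [ 0.00000000e+00  0.00000000e+00  0.00000000e+00  1.00000000e+00]]
```

View pics/top1.png

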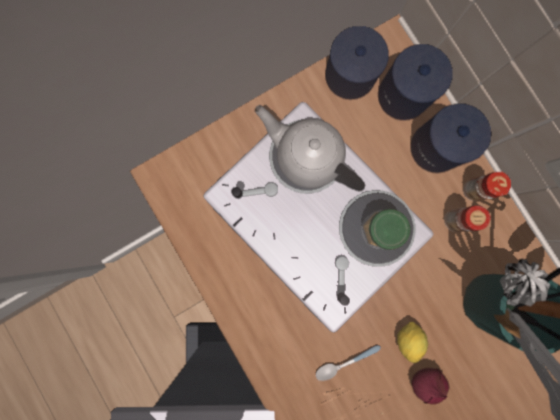

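View pics/scene1.png

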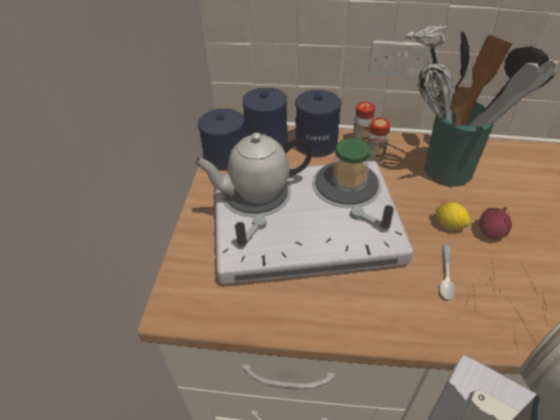

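The teapot is on the left plate, so the left lever is the one to set. In the top view its pivot is at about (271,189) and its stem at about (237,192). The warmer's deck corners are at about (304,104), (431,234), (334,330) and (205,196).

```bash
cat > h.py <<'E'
from workcell import *
import numpy as np, cv2
from scipy.spatial.transform import Rotation as R
def w2p(i,P):
    T=np.linalg.inv(np.array(i["T"])); K=np.array([[i["fx"],0,i["cx"]],[0,i["fy"],i["cy"]],[0,0,1]])
    return cv2.projectPoints(np.array(P,float).reshape(-1,1,3),cv2.Rodrigues(T[:3,:3])[0],T[:3,3],K,np.array(i["dist_coeffs"]))[0][:,0]
def W(p,P):
    c,s=np.cos(p[2]),np.sin(p[2]); P=np.array(P,float); return np.c_[p[0]+c*P[:,0]-s*P[:,1],p[1]+s*P[:,0]+c*P[:,1],P[:,2]]
def knob(a,y=95,z=88): # lever angle -> warmer frame
    t=np.pi+(a-.875); return [-32+62*np.cos(t),y+62*np.sin(t),z]
E
python3 - <<'E'
from h import *
from scipy.optimize import least_squares
i=get_image("top")
P=[[135,180,50],[135,-180,50],[-135,-180,50],[-135,180,50],[-32,95,62],[-32,-95,62]]
px=np.array([[304,104],[431,234],[334,330],[205,196],[271,189],[341,263]],float)
r=least_squares(lambda p:(w2p(i,W(p,P))-px).ravel(),[500,-150,-.7],loss='soft_l1'); p=r.x
print(p,(w2p(i,W(p,P))-px).round(1).tolist())
np.save("p.npy",p)
for a in(0,.1,.2,.3,.4,.5,.875): print(a,W(p,[knob(a)]).round(),w2p(i,W(p,[knob(a,z=109)])).round(1),w2p(i,W(p,[knob(a,z=63)])).round(1))
im=i["pixels"][:,:,::-1].copy()
for q in w2p(i,W(p,P)): cv2.circle(im,tuple(int(round(v)) for v in q),2,(0,0,255),-1)
for a in(.0,.25,.5,.875):
  q=w2p(i,W(p,[knob(a,z=109)]))[0]; im[int(q[1]),int(q[0])]=(0,255,0)
cv2.imwrite("pics/t2.png",cv2.resize(im[140:280,160:360],None,fx=4,fy=4,interpolation=cv2.INTER_CUBIC))
E
```

```text
[ 523.27867026 -244.26054234   -0.81976015] [[-0.6, -5.3], [5.6, -0.0], [-0.4, 5.2], [-4.0, -0.8], [0.1, 0.3], [1.1, 0.2]]
0 [[579. -95.  88.]] [[235.8 182.5]] [[238.1 185.6]]
0.1 [[572. -94.  88.]] [[235.6 186. ]] [[237.9 188.9]]
0.2 [[566. -94.  88.]] [[235.7 189.5]] [[238.  192.2]]
0.3 [[560. -95.  88.]] [[236.2 192.9]] [[238.5 195.5]]
0.4 [[554. -96.  88.]] [[237.  196.3]] [[239.2 198.7]]
0.5 [[548. -98.  88.]] [[238.1 199.6]] [[240.3 201.8]]
0.875 [[ 529. -111.   88.]] [[245.2 210.5]] [[247.  212.1]]
```

View pics/t2.png

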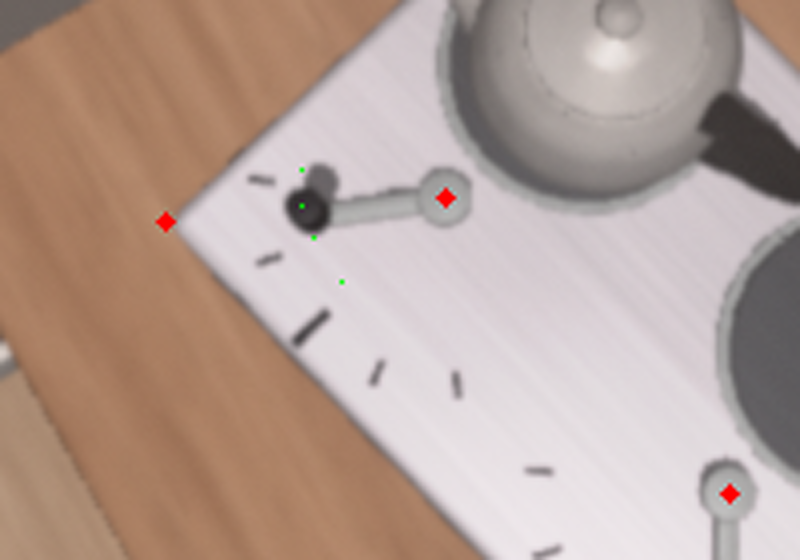

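The green overlay puts the stem at a lever angle of about 0.27. The fit matches the pivots well; the corners are off because they are rounded. Next I work out the move to above the stem.

```bash
cat >> h.py <<'E'
def go(target,yaw):  # tool down, tool y along direction yaw
    o=get_obs(); R0=R.from_rotvec(o["orientation"]); best=None
    for k in(0,np.pi):
        y=np.array([np.cos(yaw+k),np.sin(yaw+k),0]); z=np.array([0,0,-1.]); Rt=R.from_matrix(np.c_[np.cross(y,z),y,z])
        print("turn/1.5",((R0.inv()*Rt).as_rotvec()/1.5).round(4))
    print("t",o["t"],"pos",o["ee_pos"].round(1),"shift/300",(R0.inv().apply(np.array(target)-o["ee_pos"])/300).round(4),"q",np.round(o["qpos"],2),"w",round(o["width"],1),"F",np.round(o["ft_force"],1))
E
python3 - <<'E'
from h import *
p=np.load("p.npy"); k=W(p,[knob(.27)])[0]; print(k)
go([k[0],k[1],222],p[2]+np.pi/2)
E
```

```text
[561.8631934  -94.70138964  88.        ]
turn/1.5 [-8.000e-04  2.000e-04  3.033e-01]
turn/1.5 [-2.0000e-04 -1.0000e-03 -1.7911e+00]
t 0.15 pos [222.8 583.5 222.1] shift/300 [-1.8624 -1.7086  0.0022] q [ 1.19  0.42  1.63  0.    1.09 -0.02] w 87.9 F [-0.3 -0.5  0.1]
```

>>> step_arm:
  deltas:
    - [[-0.931,-0.854,0],[0,0,0],1]
    - [[-0.931,-0.854,0],[0,0,0],1]
    - [[-0.931,-0.854,0],[0,0,0],1]
    - [[-0.931,-0.854,0],[0,0,0],1]
    - [[-0.931,-0.854,0],[0,0,0],1]
    - [[-0.931,-0.854,0],[0,0,0],1]
    - [[-0.931,-0.854,0],[0,0,0],1]
    - [[-0.931,-0.854,0],[0,0,0],1]
    - [[-0.931,-0.854,0],[0,0,0],1]
    - [[-0.931,-0.854,0],[0,0,0],1]
    - [[-0.931,-0.854,0],[0,0,0],1]
    - [[-0.931,-0.854,0],[0,0,0],1]

```text
t: 1.15
ee_pos: [392.5, 244.9, 222.7]
orientation: [-0.572, -3.089, -0.001]
ft_force: [-0.1, -0.1, -0.4]
width: 88.0
grasp_force: 0.0
```

>>> step_arm:
  deltas:
    - [[-0.931,-0.854,0],[0,0,0.303],1]
    - [[-0.931,-0.854,0],[0,0,0.303],1]
    - [[-0.931,-0.854,0],[0,0,0.303],1]
    - [[-0.931,-0.854,0],[0,0,0.303],1]
    - [[-0.931,-0.854,0],[0,0,0.303],1]
    - [[-0.931,-0.854,0],[0,0,0.303],1]
    - [[-0.931,-0.854,0],[0,0,0.303],1]
    - [[-0.931,-0.854,0],[0,0,0.303],1]
    - [[-0.931,-0.854,0],[0,0,0.303],1]
    - [[-0.931,-0.854,0],[0,0,0.303],1]
    - [[-0.931,-0.854,0],[0,0,0.303],1]
    - [[-0.931,-0.854,0],[0,0,0.303],1]
    - [[-0.931,-0.854,0],[0,0,0.303],1]

```text
t: 2.23
ee_pos: [561.4, -91.8, 222.3]
orientation: [-1.247, -2.882, -0.0]
ft_force: [1.0, 0.2, -0.8]
width: 87.8
grasp_force: 0.0
```

Run:
```python
from h import *
p=np.load("p.npy"); k=W(p,[knob(.27)])[0]
go([k[0],k[1],74],p[2]+np.pi/2)
i=get_image("wrist"); im=i["pixels"][:,:,::-1].copy()
def dot(P,c):
    for q in w2p(i,W(p,P)): cv2.circle(im,tuple(int(round(v)) for v in q),3,c,-1)
dot([[-32,95,62]],(0,0,255)); dot([knob(.27,z=109),knob(.27,z=63)],(0,255,0)); dot([[-135,95,50],[-100,95,50]],(255,0,0))
cv2.imwrite("pics/w1.png",im)
```

```text
turn/1.5 [-0.0003 -0.0008  0.0019]
turn/1.5 [ 1.3000e-03 -5.0000e-04 -2.0925e+00]
t 2.2333 pos [561.4 -91.8 222.3] shift/300 [-0.0088 -0.0051  0.4944] q [-0.18  0.34  1.76  0.    1.05 -0.94] w 87.8 F [ 1.   0.2 -0.8]
```

View pics/w1.png

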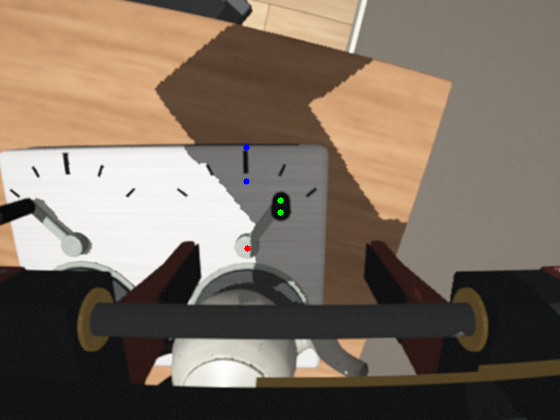

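Wrist view: the stem (281,206), pivot (246,246) and long mark (246,161) all agree with the predicted dots to within 1–2 px. I'll go down and grip.

>>> step_arm:
  deltas:
    - [[-0.009,-0.005,0.12],[0,0,0],1]
    - [[-0.009,-0.005,0.24],[0,0,0],1]
    - [[-0.009,-0.005,0.34],[0,0,0],1]
    - [[-0.009,-0.005,0.42],[0,0,0],1]
    - [[-0.009,-0.005,0.47],[0,0,0],1]
    - [[-0.009,-0.005,0.495],[0,0,0],1]
    - [[-0.009,-0.005,0.495],[0,0,0],1]
    - [[-0.009,-0.005,0.495],[0,0,0],1]

```text
t: 2.95
ee_pos: [562.9, -96.3, 74.7]
orientation: [1.249, 2.882, 0.0]
ft_force: [0.8, -0.8, 0.7]
width: 88.1
grasp_force: 0.0
```

>>> step_arm:
  deltas:
    - [[0,0,0],[0,0,0],-1]
    - [[0,0,0],[0,0,0],-1]
    - [[0,0,0],[0,0,0],-1]
    - [[0,0,0],[0,0,0],-1]
    - [[0,0,0],[0,0,0],-1]
    - [[0,0,0],[0,0,0],-1]
    - [[0,0,0],[0,0,0],-1]
    - [[0,0,0],[0,0,0],-1]
    - [[0,0,0],[0,0,0],-1]
    - [[0,0,0],[0,0,0],-1]
    - [[0,0,0],[0,0,0],-1]
    - [[0,0,0],[0,0,0],-1]

```text
t: 3.95
ee_pos: [562.8, -96.9, 74.1]
orientation: [-1.251, -2.882, -0.0]
ft_force: [0.8, 1.2, -0.0]
width: 17.0
grasp_force: 30.0
```

Run:
```python
from h import *
p=np.load("p.npy")
for a in(.27,.35,.45,.55,.65,.75,.875): print(a);k=W(p,[knob(a)])[0];go([k[0],k[1],74],p[2]+np.pi/2)
```

```text
0.27
turn/1.5 [ 0.0002 -0.0001  0.0002]
turn/1.5 [ 2.0000e-04  2.0000e-04 -2.0942e+00]
t 3.95 pos [562.8 -96.9  74.1] shift/300 [0.0075 0.0028 0.0004] q [-0.19  0.55  1.84  0.    0.75 -0.94] w 17.0 F [ 0.8  1.2 -0. ]
0.35
turn/1.5 [ 0.0002 -0.0001  0.0002]
turn/1.5 [ 2.0000e-04  2.0000e-04 -2.0942e+00]
t 3.95 pos [562.8 -96.9  74.1] shift/300 [ 0.0164 -0.0112  0.0004] q [-0.19  0.55  1.84  0.    0.75 -0.94] w 17.0 F [ 0.8  1.2 -0. ]
0.45
turn/1.5 [ 0.0002 -0.0001  0.0002]
turn/1.5 [ 2.0000e-04  2.0000e-04 -2.0942e+00]
t 3.95 pos [562.8 -96.9  74.1] shift/300 [ 0.0258 -0.0295  0.0004] q [-0.19  0.55  1.84  0.    0.75 -0.94] w 17.0 F [ 0.8  1.2 -0. ]
0.55
turn/1.5 [ 0.0002 -0.0001  0.0002]
turn/1.5 [ 2.0000e-04  2.0000e-04 -2.0942e+00]
t 3.95 pos [562.8 -96.9  74.1] shift/300 [ 0.0334 -0.0488  0.0004] q [-0.19  0.55  1.84  0.    0.75 -0.94] w 17.0 F [ 0.8  1.2 -0. ]
0.65
turn/1.5 [ 0.0002 -0.0001  0.0002]
turn/1.5 [ 2.0000e-04  2.0000e-04 -2.0942e+00]
t 3.95 pos [562.8 -96.9  74.1] shift/300 [ 0.039  -0.0686  0.0004] q [-0.19  0.55  1.84  0.    0.75 -0.94] w 17.0 F [ 0.8  1.2 -0. ]
0.75
turn/1.5 [ 0.0002 -0.0001  0.0002]
turn/1.5 [ 2.0000e-04  2.0000e-04 -2.0942e+00]
t 3.95 pos [562.8 -96.9  74.1] shift/300 [ 0.0426 -0.089   0.0004] q [-0.19  0.55  1.84  0.    0.75 -0.94] w 17.0 F [ 0.8  1.2 -0. ]
0.875
turn/1.5 [ 0.0002 -0.0001  0.0002]
turn/1.5 [ 2.0000e-04  2.0000e-04 -2.0942e+00]
t 3.95 pos [562.8 -96.9  74.1] shift/300 [ 0.0443 -0.1147  0.0004] q [-0.19  0.55  1.84  0.    0.75 -0.94] w 17.0 F [ 0.8  1.2 -0. ]
```

>>> step_arm:
  deltas:
    - [[0.01,-0.011,0],[0,0,0],-1]
    - [[0.02,-0.03,0],[0,0,0],-1]
    - [[0.028,-0.049,0],[0,0,0],-1]
    - [[0.035,-0.069,0],[0,0,0],-1]
    - [[0.039,-0.089,0],[0,0,0],-1]
    - [[0.041,-0.115,0],[0,0,0],-1]
    - [[0.041,-0.115,0],[0,0,0],-1]
    - [[0.041,-0.115,0],[0,0,0],-1]
    - [[0.041,-0.115,0],[0,0,0],-1]

```text
t: 4.7
ee_pos: [528.0, -110.9, 74.2]
orientation: [-1.25, -2.88, -0.0]
ft_force: [-0.9, 4.8, 3.8]
width: 17.7
grasp_force: 30.0
```

Run:
```python
from h import *
p=np.load("p.npy")
k=W(p,[knob(.875)])[0];go([k[0],k[1],74],p[2]+np.pi/2)
```

```text
turn/1.5 [-0.0003 -0.0013  0.0005]
turn/1.5 [ 2.0000e-03 -5.0000e-04 -2.0939e+00]
t 4.7 pos [ 528.  -110.9   74.2] shift/300 [-0.0008  0.0017  0.0006] q [-0.23  0.52  1.9   0.    0.72 -0.98] w 17.7 F [-0.9  4.8  3.8]
```

On target. Now I'll release, rise and check.

>>> step_arm:
  deltas:
    - [[0,0,0],[0,0,0],0.5]
    - [[0,0,0],[0,0,0],0.5]
    - [[0,0,0],[0,0,0],0.5]
    - [[0,0,0],[0,0,0],0.5]
    - [[0,0,0],[0,0,0],0.5]
    - [[0,0,0],[0,0,0],0.5]
    - [[0,0,0],[0,0,0],0.5]
    - [[0,0,-0.08],[0,0,0],0.5]
    - [[0,0,-0.2],[0,0,0],0.5]
    - [[0,0,-0.33],[0,0,0],0.5]
    - [[0,0,-0.45],[0,0,0],0.5]
    - [[0,0,-0.495],[0,0,0],0.5]
    - [[0,0,-0.495],[0,0,0],0.5]
    - [[0,0,-0.495],[0,0,0],0.5]
    - [[0,0,-0.495],[0,0,0],0.5]

```text
t: 5.95
ee_pos: [528.2, -111.5, 221.4]
orientation: [-1.25, -2.88, 0.001]
ft_force: [-0.7, -0.4, -0.3]
width: 65.9
grasp_force: 0.0
```

Run:
```python
from h import *
p=np.load("p.npy"); print(get_obs()["width"],get_obs()["t"])
i=get_image("wrist"); im=i["pixels"][:,:,::-1].copy()
P=[[-32,95,62],knob(.875,z=109),knob(.875,z=63),[-135,95,50]]; print(w2p(i,W(p,P)).round(1))
c=w2p(i,W(p,[knob(.875)]))[0].astype(int); x0,y0=max(c[0]-100,0),max(c[1]-75,0); print(x0,y0)
cv2.imwrite("pics/w2.png",cv2.resize(im[y0:y0+150,x0:x0+200],None,fx=4,fy=4,interpolation=cv2.INTER_CUBIC))
```

```text
65.88849715616017 5.95
[[282.7 255.6]
 [282.9 209.2]
 [282.9 198. ]
 [283.  155.4]]
182 128
```

View pics/w2.png

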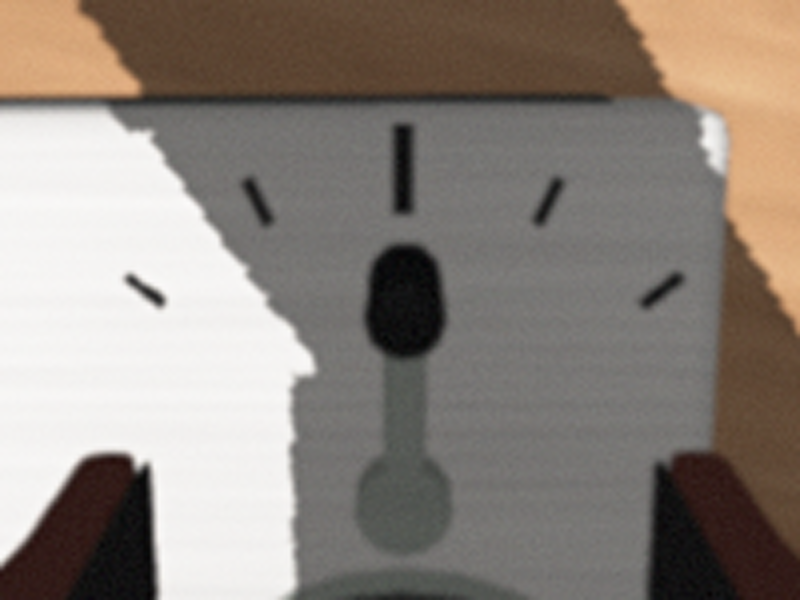

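The crop shows the pivot (404,505), stem (405,300) and long mark (403,168) in one line, so the lever is at half. The gripper is clear of everything.

```bash
python3 -c "
from workcell import *
print(close_job())"
```

```text
the job is handed in; nothing more can be done
None
```

The teapot stands on the left plate; I set the left lever to half, pointing straight at the long middle mark, and let go without touching the right lever or the teapot, and the job is handed in at about 6 s.

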